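# Sanitise the clamp ferrules in the UV cabinet

### The job

Stand every clamp ferrule from the parts tray upright, flange down, in the open drawer of the UV cabinet, then push the drawer fully home until it clicks. Only then take the key from its rest, push it all the way into the key switch, turn it clockwise as far as it goes to switch the lamp on, and leave the key in the switch. Do not knock over the two standing bottles.

Things in the scene. Friction and masses are not known exactly. Their poses are not given: they have to be found in the camera images.
- ferrule_0_centre (a point): Loose clamp ferrule: a short metal pipe end on a wide flange, 50 mm across at the flange (bottom), tapering evenly to 38 mm at the top, 30 mm high, about 0.14 kg. The point is its centre, 15 mm above its underside; z is up when it stands flange down. Two to four are present, standing in the parts tray; absent ones read None.
- ferrule_1_centre (a point): Loose clamp ferrule: a short metal pipe end on a wide flange, 50 mm across at the flange (bottom), tapering evenly to 38 mm at the top, 30 mm high, about 0.14 kg. The point is its centre, 15 mm above its underside; z is up when it stands flange down. Two to four are present, standing in the parts tray; absent ones read None.
- ferrule_2_centre (a point): Loose clamp ferrule: a short metal pipe end on a wide flange, 50 mm across at the flange (bottom), tapering evenly to 38 mm at the top, 30 mm high, about 0.14 kg. The point is its centre, 15 mm above its underside; z is up when it stands flange down. Two to four are present, standing in the parts tray; absent ones read None.
- ferrule_3_centre (a point): Loose clamp ferrule: a short metal pipe end on a wide flange, 50 mm across at the flange (bottom), tapering evenly to 38 mm at the top, 30 mm high, about 0.14 kg. The point is its centre, 15 mm above its underside; z is up when it stands flange down. Two to four are present, standing in the parts tray; absent ones read None.
- parts_tray_in (a point): Centre of the inner floor (3 mm above the work surface) of the fixed shallow steel parts tray, 158 mm (x) by 135 mm (y) outside, with a rim 3 mm thick, its top 8 mm above the work surface.
- drawer (a joint): Drawer of the low white UV cabinet, in m: 0 is fully home; it opens towards the robot up to 0.14 and starts 0.126 to 0.138 open. It stays where it is left (1.2 N of friction); over the last 12 mm a sprung detent resists with a few N more, then snaps it home.
- drawer_floor (a point): Centre of the drawer tray's inner floor, 14 mm above the work surface; moves with the drawer. x points into the cabinet (the closing way), y across, z up. Inside: 136 mm (x) by 204 mm (y), walls 24 mm high; the front panel (240 mm wide, 12 mm thick) rises 50 mm above the floor. The fixed cabinet, top 66 mm above the work surface, begins at x = opening - 68 mm.
- drawer_handle (a point): Middle of the bar handle on the drawer's front: a round level bar about 10 mm thick and 90 mm long across the drawer (y), 35 mm off the front panel on the robot's side, 44 mm above the work surface. Axes as the drawer's: x is the closing direction.
- key_switch (a joint): Key switch, in rad: 0 is off (the start); it grows clockwise seen from above up to a stop at 1.2, which is on. It stays where it is left (light friction) and turns only with the key, which has about 0.2 rad of play in the slot each way.
- switch_slot (a point): Mouth of the key slot, in a brass rotor within a steel bezel on the fixed grey switch box (70 x 64 mm, 52 mm high), 54 mm above the work surface. x runs along the slot and turns with it, z up. The slot is 17 mm long (x), 8 mm wide (y), 25 mm deep, with chamfered edges; the bezel (27 mm bore) stands 1 mm higher.
- key_grip (a point): Loose key, 58 mm long, 40 g, standing blade down in a pocket of a small fixed rest (50 x 40 x 34 mm). The point is the middle of its bow, a plate 34 mm wide (x), 10 mm thick (y), 26 mm high (z). 21 mm below is its shoulder, which rests on the rest or switch when fully in; then the blade, 14 x 5 mm, 24 mm long, tip 10 x 3.6 mm. It is the same turned half round.
- bottle_a_centre (a point): Standing gold oval bottle with white top, 52 x 26 mm and 97 mm high, loose, on the machine's top; not part of the job. The point is its centre, 48 mm up.
- bottle_b_centre (a point): Standing gold oval bottle with white top, 52 x 26 mm and 97 mm high, loose, on the machine's top; not part of the job. The point is its centre, 48 mm up.

How it is judged:
By the outcome, as a careful person would: the job done as asked, in the order asked, and still so for the second after the job is handed in, with the robot touching nothing.
Of ferrule_0, ferrule_1, ferrule_2, ferrule_3 only 2 to 4 are there at a start; the rules pass over those that are not, and their reading is None.
At some moment in a run one of ferrule_0, ferrule_1, ferrule_2, ferrule_3 may be knocked a few centimetres aside while the robot is not near it.
It also fails if it takes over 210 s, if anything falls off the work surface, if the arm or the gripper's body presses on something with over 40 N, if the wrist force passes 120 N, or if a joint passes its speed limit or range.

### The arm

A 6-joint arm with a two-finger parallel gripper is mounted at the origin on a cart in front of the work surface, level with it; the furniture and walls round the work are solid. World frame = base frame: x ahead of the robot, y to its left, z up, the work surface at z = 0. Lengths are in m, angles in rad, forces in N, time in s.
With the tool pointing down it reaches from about 0.325 to 1 m from the base axis. Payload 5.1 kg.
Tool frame: the origin (TCP) lies between the finger pads; the fingertips stand 14 mm ahead of it and the grasp point (between the pads) lies 5 mm behind it (bot.tips_ahead is the distance from the TCP to the fingertips, in m); z points along the fingers, y is the line along which they close (so a half turn about z gives the same grasp; the last joint's range is limited). The gripper opens to 85 mm and grips with 20 to 120 N. Pads are 22 mm wide; open, the fingers measure 114 mm over their backs; the gripper's body (76 mm by 85 mm) begins 54 mm behind the grasp point. The pads swing forward as they close: fully open they stand 13 mm farther back than shut.
Start: joints at [1.079, 0.124, 1.65, -0, 1.367, -0.083], TCP at [0.258, 0.596, 0.245] pointing down, gripper open.
Joint ranges: [-2.61, 2.61], [-1.02, 2.33], [0.03, 2.71], [-1.35, 4.49], [0.32, 2.68], [-2.91, 2.91]. Speed limits (rad/s): [2.57, 2.57, 3.14, 3.14, 3.14, 3.14].

### API

Orientations are given as a rotation vector (axis times angle).
In Python, from cell import bot, vision, workorder, nets gives the robot as it stands. Calls block until the motion is done:
- bot.move_ptp(position, orientation): joint-space move of the TCP to a pose.
- bot.move_l(position, attitude=None, feed=0.15): straight line of the TCP; attitude=None keeps the orientation; feed is the mean speed in m/s.
- bot.set_joints(angles): joint-space move.
- bot.move_gripper(opening, effort=None): opening from 0.0 (shut) to 1.0 (fully open); effort is the grip in N (None keeps the last); returns when the fingers have stopped.
- bot.hold(seconds).
- bot.solve_ik(position, orientation): joint angles nearest the present ones, or None.
- vision.snapshot(name): name is "scene" or "side" or "wrist"; returns a dict with "color" (400x640x3 uint8, blue, green, red), "z_map" (400x640 float32, m along the optical axis (not along the pixel's ray), 0 where there is no reading), "fx", "fy", "cx", "cy" (pixels), "xyz" and "attitude" of the camera in the world. Camera axes: x right, y down, z forward; pixel columns grow to the right and rows downward; lengths in m; the calibration is good to about 2 mm. The wrist camera is an equidistant fisheye: a pixel r from the principal point sees the ray r / f radians off the axis. A picture is of the moment at which its call begins.
A pose or a line that the arm cannot do raises bot.PlanningError and nothing moves.
- workorder.finish_job(): hands the job in; it is judged then, once.
Trained networks look in a picture, given as the dict that the camera call returned (one of the last four; its "shot" number tells which), for a name from the list of things; names that differ only in an ending like _2 or _b are one class to them, and where a whole thing is asked for, a point or a joint stands for the part that bears it (a point fixed in the world has none). Each returns a list of dicts, best first, with "p" (0 to 1); they miss things now and then, are a little off and sometimes report something else, mostly with a low value. They report only what shows in the picture. A call takes as long as a camera call.
- nets.spot_in(query, picture): "at" ([x, y, z] in m, in world coordinates, good to about 4 mm: the middle of the surface that is visible of it).
- nets.cut_out(query, picture): "region" (400x640 bool, what is visible of it).
- nets.mark_of(query, picture): "at" ([x, y, z] in m, in world coordinates, good to about 4 mm: a listed point, or the origin of a listed thing).
Readings, each from a call of its own:
- bot.get_t(): time.
- bot.get_joint_positions(): joint angles.
- bot.get_joint_vel(): joint speeds.
- bot.get_joint_efforts(): joint torques, N m.
- bot.get_ee_pos(): TCP position.
- bot.get_tool_rot(): TCP orientation.
- bot.get_force(): force on the tool from outside, world axes, zero at the start.
- bot.get_torque(): the same for the moment, N m.
- bot.get_finger_gap(): opening from 0.0 (shut) to 1.0 (fully open).
- bot.get_finger_force(): force on a finger pad.
Only numpy, scipy, OpenCV 4.12 (cv2) and the standard library are available. Lean on these libraries where they do the work, as an engineer would, in place of code of your own. Each camera call takes 0.05 s, during which the arm holds its last target. There are 200 camera calls.

## Working session

There is one attempt and no reset: what is moved stays moved. The work goes in short steps, each a Python script; the robot and the scene stay as the last script left them, time stands still between calls to the robot, and variables do not carry over. Pictures are saved under pics/ and viewed, at most 14 in all, crops included, and the job is handed in when it is done.

```bash
ls; mkdir -p pics; python3 - <<'E'
from cell import bot, vision, nets
import cv2, numpy as np
np.set_printoptions(precision=4,suppress=True)
for n in ("scene","side"):
    s=vision.snapshot(n); cv2.imwrite(f"pics/{n}0.png",s["color"])
    print(n,s["xyz"],s["attitude"])
    for q in ("ferrule_0_centre","parts_tray_in","drawer_floor","drawer_handle","switch_slot","key_grip","bottle_a_centre"):
        print(q,[(np.round(r["at"],4).tolist(),round(r["p"],2)) for r in nets.mark_of(q,s)])
print(bot.get_tool_rot(),bot.get_t())
E
```

```text
pics
scene [-0.1137 -0.7681  0.7511] [-2.0442  0.9194 -0.4458]
ferrule_0_centre [([0.4201, -0.0941, 0.0177], 0.82), ([0.5693, -0.148, 0.0556], 0.39), ([0.4924, -0.1611, 0.0192], 0.23)]
parts_tray_in [([0.4613, -0.1224, 0.0017], 0.8)]
drawer_floor [([0.4779, -0.383, 0.0162], 0.86), ([0.5001, -0.0972, 0.0225], 0.25)]
drawer_handle [([0.3833, -0.3099, 0.0449], 0.74)]
switch_slot [([0.5949, -0.2251, 0.0583], 0.6), ([0.3856, -0.3082, 0.044], 0.44)]
key_grip [([0.4707, 0.1615, 0.0505], 0.7), ([0.4986, -0.0956, 0.0208], 0.57), ([0.569, -0.1481, 0.0602], 0.46), ([0.5921, -0.2258, 0.0574], 0.31)]
bottle_a_centre [([0.475, 0.1642, 0.0481], 0.54)]
side [0.3877 0.5577 0.6457] [-0.2847  2.7118 -1.3251]
ferrule_0_centre [([0.4204, -0.0894, 0.0148], 0.48)]
parts_tray_in [([0.4569, -0.1293, 0.0056], 0.86)]
drawer_floor [([0.4756, -0.382, 0.0149], 0.92)]
drawer_handle [([0.3844, -0.3084, 0.0409], 0.89)]
switch_slot [([0.598, -0.2234, 0.0534], 0.6)]
key_grip [([0.4976, -0.1551, 0.0173], 0.57), ([0.5688, -0.1471, 0.0539], 0.46)]
bottle_a_centre [([0.4758, 0.1637, 0.0425], 0.83), ([0.4772, -0.3852, 0.0117], 0.53)]
[0.6377 3.0762 0.    ] 0.8
```

View pics/scene0.png

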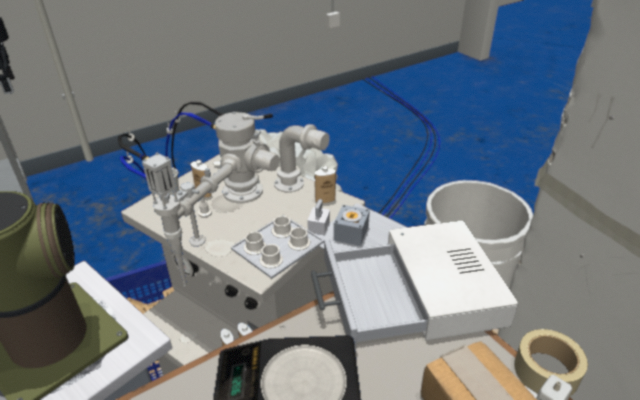

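View pics/side0.png

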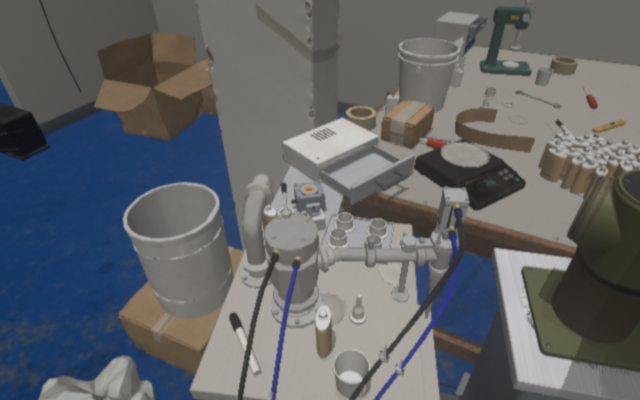

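Scene: four ferrules in the tray at about (254,242), (283,226), (298,238), (270,254). The key is at (319,213), the switch at (351,219) and the drawer at (375,285). The machine's pipework at (235,160) stands between the start pose and the work, so I'll measure heights before moving.

```bash
cat > h.py <<'E'
from cell import bot, vision, nets, workorder
import cv2, numpy as np
from scipy.spatial.transform import Rotation as R
np.set_printoptions(precision=4,suppress=True)
def cloud(s):
    """world xyz per pixel (H,W,3), nan where no depth (pinhole cameras)"""
    z=s["z_map"].astype(float).copy(); z[z==0]=np.nan
    v,u=np.mgrid[:z.shape[0],:z.shape[1]]
    p=np.stack([(u-s["cx"])/s["fx"]*z,(v-s["cy"])/s["fy"]*z,z],-1)
    return p@R.from_rotvec(s["attitude"]).as_matrix().T+s["xyz"]
def down(yaw):
    """tool down, closing axis (tool y) at world yaw (mod pi)"""
    c,s_=np.cos(yaw),np.sin(yaw)
    y=np.array([c,s_,0]); z=np.array([0,0,-1.]); x=np.cross(y,z)
    return R.from_matrix(np.stack([x,y,z],1)).as_rotvec()
E
python3 - <<'E'
from h import *
H={}
P=[]
for n in ("scene","side"):
    P.append(cloud(vision.snapshot(n)).reshape(-1,3))
P=np.concatenate(P); P=P[np.isfinite(P).all(1)]
xs=np.arange(0.15,1.0,.05); ys=np.arange(-.7,.75,.05)
print("x\\y  "+" ".join(f"{y*100:4.0f}" for y in ys))
for x in xs:
    row=[]
    for y in ys:
        m=(abs(P[:,0]-x)<.025)&(abs(P[:,1]-y)<.025)
        row.append(f"{P[m,2].max()*100:4.0f}" if m.any() else "   .")
    print(f"{x*100:4.0f} "+" ".join(row))
for n in ("scene","side"):
    s=vision.snapshot(n); C=cloud(s)
    for q in ("bottle_a_centre","key_grip","ferrule_0_centre"):
        for r in nets.cut_out(q,s):
            p=C[r["region"]]; p=p[np.isfinite(p).all(1)]
            print(n,q,round(r["p"],2),len(p),np.median(p,0),p[:,2].max())
E
```

```text
x\y   -70  -65  -60  -55  -50  -45  -40  -35  -30  -25  -20  -15  -10   -5    0    5   10   15   20   25   30   35   40   45   50   55   60   65   70
  15  -79    5    5  -79    8    8    8    6    5    3    0    0    0    0    0    0    0    0    .    .    .    .    .    .    .    .    .    .    .
  20    5    6  -79    6    8    7    8    8    6    3    .    .    .    .  -31  -30    .    .    .    .    .    .    .    .    .    .    .    .    .
  25    0    1    3    6    8    8    8    6    6    0  -29  -30  -29  -29   26  -29  -30  -29  -30    .    .  -67    .    .   33   39   34   28    .
  30    9    9    8    2    6    7    6    6    0    0  -30  -30    0   15   26   25   25   24   23    0  -72  -66  -73    .    .   40   41   33    .
  35    9    9    9    9    1    7    7    5    5   -0    1    0    1    0   16   16    0    0   22   21   11    .    .    .  -63  -62  -62  -54  -54
  40   10    9    9    9    4    4    7    7    7    5    1    4    4    1   14   16    7    0    6   19   17    9    .    .  -62  -62  -63  -54    .
  45   11    9    9    7    7    4    2    7    7 
[... 1418 characters left out ...]
9   -9    .    .    .    .    .
  95    .    .   41    .    .  -56  -16  -16  -16  -16  -16  -55  -56    .    .    .    .  -24  -22  -15  -13  -10  -11  -10  -12    .    .    .    .
scene bottle_a_centre 0.62 1539 [ 0.4553 -0.1487  0.004 ] 0.03639276998191998
scene bottle_a_centre 0.32 7454 [ 0.4691 -0.3824  0.0159] 0.0684336523982404
scene key_grip 0.52 80 [ 0.5613 -0.1574  0.0578] 0.07068565645352931
scene ferrule_0_centre 0.81 406 [ 0.4141 -0.1002  0.0192] 0.0358732892778163
side bottle_a_centre 0.8 723 [0.4748 0.1787 0.0754] 0.09843747478881149
side key_grip 0.73 155 [ 0.5689 -0.1458  0.0565] 0.07052419860621806
side ferrule_0_centre 0.67 160 [ 0.415  -0.1054  0.027 ] 0.15733967087688677
```

```bash
cat >> h.py <<'E'
def wcloud(s):
    z=s["z_map"].astype(float).copy(); z[z==0]=np.nan
    v,u=np.mgrid[:z.shape[0],:z.shape[1]]
    a=(u-s["cx"])/s["fx"]; b=(v-s["cy"])/s["fy"]; r=np.hypot(a,b)
    k=np.where(r>1e-9,np.tan(r)/np.maximum(r,1e-9),1)
    p=np.stack([a*k*z,b*k*z,z],-1); p[r>1.4]=np.nan
    return p@R.from_rotvec(s["attitude"]).as_matrix().T+s["xyz"]
E
python3 - <<'E'
from h import *
s=vision.snapshot("scene"); C=cloud(s); print("bottleb px",C[190,325],C[175,325],C[180,199])
p=bot.get_ee_pos(); bot.move_l([p[0],p[1],.42],feed=.3)
bot.move_ptp([.47,-.2,.40],down(np.deg2rad(52)))
print(bot.get_t(),bot.get_joint_positions(),bot.get_ee_pos())
s=vision.snapshot("wrist"); cv2.imwrite("pics/w1.png",s["color"]); print(s["xyz"],s["attitude"],s["fx"],s["cx"],s["cy"])
for q in ("ferrule_0_centre","parts_tray_in","drawer_floor","drawer_handle","switch_slot","key_grip","bottle_a_centre"):
    print(q,[(np.round(r["at"],4).tolist(),round(r["p"],2)) for r in nets.mark_of(q,s)])
np.save("w1.npy",wcloud(s))
E
```

```text
bottleb px [ 0.65   -0.1002  0.0369] [ 0.6501 -0.1003  0.0806] [0.4634 0.15   0.0515]
4.9833 [-0.5064 -0.2377  1.7417  0.0002  1.6376 -1.415 ] [ 0.4703 -0.1995  0.4   ]
[ 0.4189 -0.1598  0.5292] [2.6068 1.2722 0.1687] 309.70691628693146 315.0143168257017 203.7282460886346
ferrule_0_centre [([0.4134, -0.0961, 0.0189], 0.59), ([0.4756, 0.1654, 0.0489], 0.31)]
parts_tray_in [([0.4599, -0.1244, 0.0053], 0.67)]
drawer_floor [([0.4766, -0.3802, 0.0146], 0.71)]
drawer_handle [([0.3885, -0.312, 0.0466], 0.57)]
switch_slot [([0.6006, -0.2209, 0.052], 0.44)]
key_grip [([0.5732, -0.1537, 0.0571], 0.63), ([0.4988, -0.1024, 0.0154], 0.62)]
bottle_a_centre [([0.4785, 0.1624, 0.05], 0.96)]
```

View pics/w1.png

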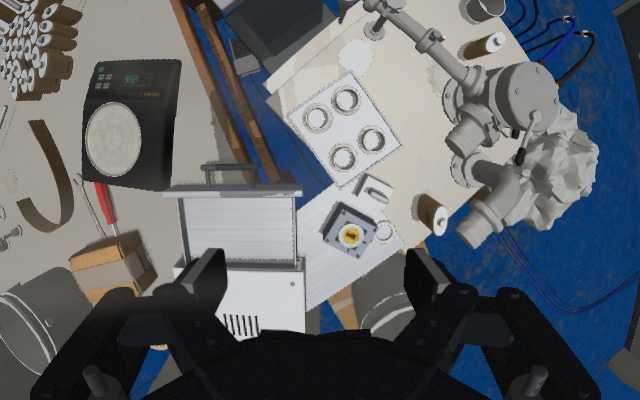

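```bash
cat >> h.py <<'E'
from scipy.ndimage import label
from scipy.optimize import least_squares
def rings(C,lo,hi,box=None,rad=None):
    """ferrule centres: cluster points with z in lo..hi, fit outer circle of the ring"""
    m=(C[...,2]>lo)&(C[...,2]<hi)&np.isfinite(C[...,2])
    if box is not None: m&=(C[...,0]>box[0])&(C[...,0]<box[1])&(C[...,1]>box[2])&(C[...,1]<box[3])
    L,n=label(m,np.ones((3,3))); out=[]
    for i in range(1,n+1):
        p=C[L==i]
        if len(p)<40: continue
        c=(p.min(0)+p.max(0))[:2]/2
        out.append((c,len(p),np.ptp(p,axis=0)[:2],np.median(p[:,2])))
    return out
E
python3 - <<'E'
from h import *
print(bot.tips_ahead)
C=np.load("w1.npy")
print("rings");
for r in rings(C,.026,.045,(.36,.56,-.25,.0)): print(*r)
# tray surface, drawer
for u,v in [(347,128),(345,72),(401,143),(339,187),(288,116)]: print((u,v),C[v,u])
for u,v in [(175,190),(295,188),(185,200),(293,265),(206,172),(257,172),(374,187),(350,235),(433,213),(438,228)]: print((u,v),C[v,u])
E
```

```text
0.014
rings
[ 0.4202 -0.0959] 130 [0.0383 0.0379] 0.03325950509586123
[ 0.4153 -0.1524] 110 [0.0374 0.038 ] 0.033300197510795826
[ 0.5    -0.1013] 132 [0.0381 0.0391] 0.032996935725851245
[ 0.4946 -0.1586] 144 [0.0398 0.0393] 0.03313082735319664
[ 0.5498 -0.1572] 217 [0.0203 0.0453] 0.034567252796023684
(347, 128) [ 0.4595 -0.1228  0.0031]
(345, 72) [ 0.3812 -0.0662  0.0005]
(401, 143) [ 0.5351 -0.0631  0.0088]
(339, 187) [ 0.5316 -0.1951  0.0076]
(288, 116) [ 0.3823 -0.1887  0.0017]
(175, 190) [ 0.3568 -0.4055  0.0621]
(295, 188) [ 0.4805 -0.2477  0.0526]
(185, 200) [ 0.377  -0.4265  0.0163]
(293, 265) [ 0.5919 -0.3451  0.0252]
(206, 172) [ 0.369  -0.3466  0.0491]
(257, 172) [ 0.4308 -0.4913 -0.7986]
(374, 187) [ 0.561  -0.1472  0.0356]
(350, 235) [ 0.6024 -0.2277  0.0404]
(433, 213) [ 0.6431 -0.095   0.078 ]
(438, 228) [ 0.6663 -0.1024  0.086 ]
```

The wrist view shows the ferrules at (316,118), (345,99), (372,139) and (343,158), and the drawer and switch are clear. Now the first pick and place.

```bash
cat >> h.py <<'E'
DC=np.array([.4768,-.3817]); DY=np.deg2rad(-38.1)
DX=np.array([np.cos(DY),np.sin(DY)]); DYV=np.array([-np.sin(DY),np.cos(DY)])
YD=DY+np.pi/2
SLOTS=[(.024,.045),(.024,-.045),(-.035,.045),(-.035,-.045)]
def scan(save=None):
    bot.move_ptp([.47,-.2,.38],down(YD))
    s=vision.snapshot("wrist"); C=wcloud(s)
    if save: cv2.imwrite(save,s["color"])
    tray=[r for r in rings(C,.026,.045,(.37,.545,-.21,-.05)) if max(r[2])<.05 and min(r[2])>.03]
    return s,C,tray
def drawer_rings(C):
    m=[r for r in rings(C,.0405,.056) if max(r[2])<.055 and min(r[2])>.03]
    return [((r[0]-DC)@DX,(r[0]-DC)@DYV,r[1]) for r in m]
def pick(c,yaw=0.0,z=.024):
    bot.move_gripper(.71)
    bot.move_ptp([c[0],c[1],.12],down(yaw))
    bot.move_l([c[0],c[1],z],feed=.12)
    f=bot.get_force(); bot.move_gripper(0.0,60)
    g=bot.get_finger_gap(); print("grip gap mm",g*85,"F",f,bot.get_finger_force())
    bot.move_l([c[0],c[1],.13],feed=.15)
    g2=bot.get_finger_gap(); print("lifted gap",g2*85, bot.get_finger_force()); return g2*85
def place(slot,z=.024):
    p=DC+DX*slot[0]+DYV*slot[1]
    bot.move_ptp([p[0],p[1],.14],down(YD))
    bot.move_l([p[0],p[1],z+.0115],feed=.1)
    print("place F",bot.get_force()); bot.move_gripper(.71)
    bot.move_l([p[0],p[1],.14],feed=.2)
E
python3 - <<'E'
from h import *
s,C,t=scan(); print([r[0] for r in t])
c=min(t,key=lambda r:r[0][1])[0]
g=pick(c)
s=vision.snapshot("wrist"); cv2.imwrite("pics/w2.png",s["color"])
print(bot.get_t(),bot.get_force())
E
```

```text
[array([ 0.4198, -0.0962]), array([ 0.4156, -0.1523]), array([ 0.4998, -0.1016]), array([ 0.4946, -0.1587])]
grip gap mm 39.81788599344778 F [-13.5684  -2.8619  23.4088] 58.82700064801611
lifted gap 39.992957426300464 59.2403400252806
9.275 [-0.0975 -0.1478 -1.7167]
```

View pics/w2.png

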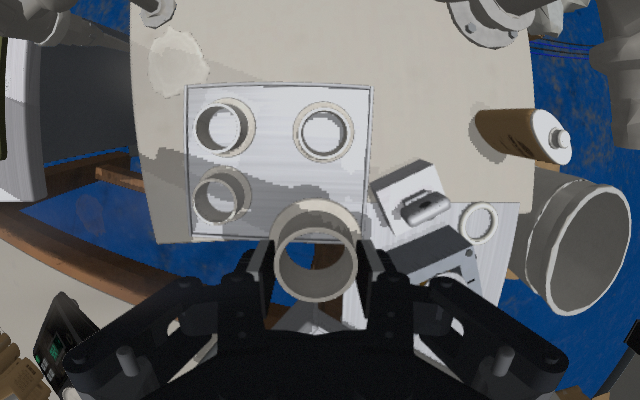

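```bash
python3 - <<'E'
from h import *
s=vision.snapshot("wrist"); C=wcloud(s); e=bot.get_ee_pos(); print(e)
d=C[200:335,255:380].reshape(-1,3); d=d[np.isfinite(d).all(1)]
m=(np.hypot(d[:,0]-e[0],d[:,1]-e[1])<.035)&(d[:,2]>.05); d=d[m]-e
h,b=np.histogram(d[:,2],bins=np.arange(-.06,.06,.004)); print(list(zip(b.round(3),h)))
# held ring plane
top=d[(d[:,2]>np.percentile(d[:,2],50))]
for n in ("scene","side"):
    s=vision.snapshot(n); Q=cloud(s); q=Q.reshape(-1,3); q=q[np.isfinite(q).all(1)]
    m=(np.hypot(q[:,0]-e[0],q[:,1]-e[1])<.03)&(q[:,2]>.07)&(q[:,2]<e[2]+.1); q=q[m]-e
    h,b=np.histogram(q[:,2],bins=np.arange(-.05,.1,.004)); print(n,list(zip(b.round(3),h)))
    M=np.isfinite(Q[...,0])&(np.linalg.norm(Q-e,axis=2)<.06); v,u=np.where(M); 
    v0,u0=int(np.median(v)),int(np.median(u)); cr=s["color"][max(0,v0-50):v0+50,max(0,u0-50):u0+50]
    cv2.imwrite(f"pics/held_{n}.png",cv2.resize(cr,None,fx=4,fy=4,interpolation=cv2.INTER_CUBIC))
a,b=[cv2.imread(f"pics/held_{n}.png") for n in ("scene","side")]
cv2.imwrite("pics/held.png",np.hstack([a,b])) if a.shape==b.shape else print(a.shape,b.shape)
E
```

```text
[ 0.4935 -0.1583  0.1282]
[(np.float64(-0.06), np.int64(0)), (np.float64(-0.056), np.int64(0)), (np.float64(-0.052), np.int64(0)), (np.float64(-0.048), np.int64(0)), (np.float64(-0.044), np.int64(0)), (np.float64(-0.04), np.int64(0)), (np.float64(-0.036), np.int64(0)), (np.float64(-0.032), np.int64(0)), (np.float64(-0.028), np.int64(51)), (np.float64(-0.024), np.int64(1257)), (np.float64(-0.02), np.int64(788)), (np.float64(-0.016), np.int64(408)), (np.float64(-0.012), np.int64(518)), (np.float64(-0.008), np.int64(604)), (np.float64(-0.004), np.int64(786)), (np.float64(0.0), np.int64(856)), (np.float64(0.004), np.int64(1516)), (np.float64(0.008), np.int64(233)), (np.float64(0.012), np.int64(270)), (np.float64(0.016), np.int64(259)), (np.float64(0.02), np.int64(261)), (np.float64(0.024), np.int64(621)), (np.float64(0.028), np.int64(59)), (np.float64(0.032), np.int64(22)), (np.float64(0.036), np.int64(27)), (np.float64(0.04), np.int64(43)), (np.float64(0.044), np.int64(4)), (np.float64(0.048), np.int64(6)), (np.float64(0.052), np.int64(93))]
scene [(np.float64(-0.05), np.int64(0)), (np.
[... 1852 characters left out ...]
4(15)), (np.float64(0.018), np.int64(14)), (np.float64(0.022), np.int64(18)), (np.float64(0.026), np.int64(13)), (np.float64(0.03), np.int64(5)), (np.float64(0.034), np.int64(9)), (np.float64(0.038), np.int64(15)), (np.float64(0.042), np.int64(15)), (np.float64(0.046), np.int64(10)), (np.float64(0.05), np.int64(9)), (np.float64(0.054), np.int64(18)), (np.float64(0.058), np.int64(31)), (np.float64(0.062), np.int64(30)), (np.float64(0.066), np.int64(39)), (np.float64(0.07), np.int64(42)), (np.float64(0.074), np.int64(43)), (np.float64(0.078), np.int64(35)), (np.float64(0.082), np.int64(41)), (np.float64(0.086), np.int64(48)), (np.float64(0.09), np.int64(57)), (np.float64(0.094), np.int64(62))]
```

View pics/held.png

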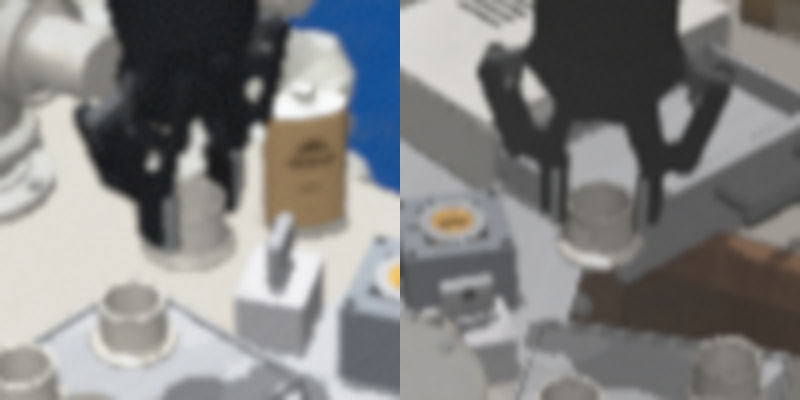

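The ferrule hangs upright in the grip, its underside about 26 mm below the TCP, because the tips rested on its flange at the pick. I'll place it at the matching height and pick the rest slightly higher.

```bash
python3 - <<'E'
from h import *
import re
src=open("h.py").read()
src=src.replace('f=bot.get_force(); bot','f=bot.get_force(); ez=bot.get_ee_pos()[2]; bot')
src=src.replace('''"F",f,bot.get_finger_force())''','''"F",f,"ee z",ez,bot.get_ee_pos()[2])''')
src=src.replace("z=.024):\n    bot","z=.030):\n    bot").replace('''def place(slot,z=.024)''','''def place(slot,z=.0305)''')
open("h.py","w").write(src)
place(SLOTS[0],.030)
s,C,t=scan(); print([r[0] for r in t]); print(drawer_rings(C),bot.get_t())
# place second
c=min(t,key=lambda r:-r[0][0])[0]
pick(c)
E
grep -n "z=.0" h.py
```

```text
place F [ 0.5839 -1.0404 -0.6302]
[array([ 0.4199, -0.0959]), array([ 0.4152, -0.1525]), array([ 0.5   , -0.1017])]
[(np.float64(-0.3373517373306061), np.float64(-0.38447826852861733), 140), (np.float64(-0.038293301330276475), np.float64(0.3353810026031804), 113), (np.float64(0.022020070054686217), np.float64(0.045745856290103235), 90)] 13.8083
grip gap mm 41.40845327227755 F [ 0.0297  0.4495 -0.2632] 59.00186768732965
lifted gap 41.14739339757041 59.23374335747212
7:    z=s["z_map"].astype(float).copy(); z[z==0]=np.nan
17:    z=s["z_map"].astype(float).copy(); z[z==0]=np.nan
49:def pick(c,yaw=0.0,z=.030):
57:def place(slot,z=.0305):
```

```bash
python3 - <<'E'
from h import *
place(SLOTS[1])
for k in (2,3):
    s,C,t=scan(); print([r[0] for r in t],drawer_rings(C),bot.get_t())
    if len(t)!=4-k: break
    g=pick(t[0][0])
    if g<34 or g>50: break
    place(SLOTS[k])
s,C,t=scan("pics/w3.png"); print([r[0] for r in t],drawer_rings(C),bot.get_t())
E
```

```text
place F [ 0.2188 -0.4188 -1.36  ]
[array([ 0.4199, -0.0952]), array([ 0.4089, -0.1422])] [(np.float64(-0.33825470286996173), np.float64(-0.3836943069177062), 133), (np.float64(-0.03658143035540684), np.float64(0.33667332945496287), 115), (np.float64(0.024249066783290574), np.float64(-0.045217715439424266), 128), (np.float64(0.022275641455243918), np.float64(0.045930438444974235), 92)] 21.9417
grip gap mm 39.21592464742016 F [-0.087  -0.3249  0.8375] ee z 0.030832640901102493 0.03167613270817443
lifted gap 38.75266577462272 59.16257829114329
place F [ 1.839  -0.2451  0.934 ]
[array([ 0.4091, -0.1421])] [(np.float64(-0.33790864679655297), np.float64(-0.3835119378958669), 128), (np.float64(-0.23628838682833547), np.float64(0.3766850905497467), 188), (np.float64(-0.03890304321088478), np.float64(0.334653983878426), 112), (np.float64(-0.03563102813286456), np.float64(0.04519151961111353), 144), (np.float64(0.027087880658129865), np.float64(-0.04495973663091166), 134), (np.float64(0.024734826393197393), np.float64(0.045641971080792224), 93)] 29.6667
grip gap mm 39.177711758674135 F [ 0.2714 -0.142  -0.5175] ee z 0.030846681202587607 0.031696242040565745
lifted gap 39.033280429647256 59.10549283842556
place F [1.4352 0.6853 1.084 ]
[] [(np.float64(-0.3377384868910128), np.float64(-0.3833505986588511), 131), (np.float64(-0.037462037642494006), np.float64(0.3358390214672034), 114), (np.float64(-0.034897380684207856), np.float64(-0.04455481429350995), 134), (np.float64(-0.032872642283761175), np.float64(0.0453795490336148), 145), (np.float64(0.02896071318882341), np.float64(-0.045287929299679924), 128), (np.float64(0.027186108862456815), np.float64(0.04590570056929086), 105)] 37.5333
```

View pics/w3.png

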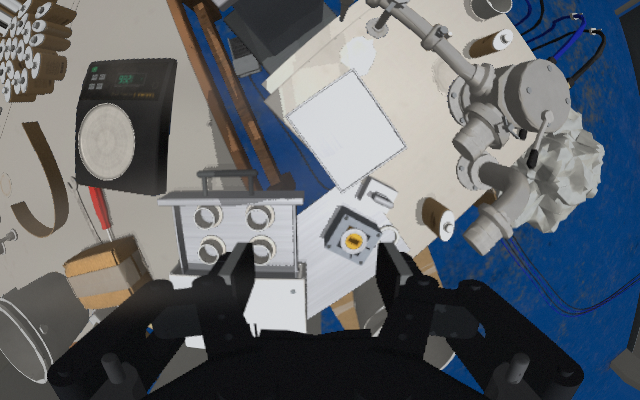

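All four ferrules are upright in the drawer at (208,217), (259,217), (212,251) and (262,250), and the tray is empty. Next I push the drawer home by its handle.

```bash
python3 - <<'E'
from h import *
bot.move_gripper(0.0,40)
P=lambda x,z:[*(DC+DX*x),z]
bot.move_ptp(P(-.155,.14),down(YD)); bot.move_l(P(-.155,.048),feed=.15)
F0=bot.get_force(); print("F0",F0,bot.get_t())
log=[]; x=-.155; 
while x<.04:
    x+= .006 if x<-.03 else .002
    bot.move_l(P(x,.048),feed=.06 if x<-.03 else .03)
    f=(bot.get_force()-F0)[:2]@DX; log.append((round(x*1e3),round(float(f),1)))
    if x>-.04 and f<-22: break
    if f<-38: break
print(log,bot.get_ee_pos(),bot.get_t())
E
```

```text
F0 [-0.6511 -0.7529  0.5061] 39.9833
[(-149, -0.1), (-143, -0.5), (-137, -0.4), (-131, 0.7), (-125, -0.1), (-119, 0.3), (-113, 0.3), (-107, -0.8), (-101, -0.5), (-95, 0.2), (-89, -0.2), (-83, -0.7), (-77, 0.9), (-71, 1.1), (-65, 0.6), (-59, 0.2), (-53, 0.9), (-47, -0.5), (-41, 0.4), (-35, -0.6), (-29, 0.1), (-27, 0.2), (-25, 0.1), (-23, 0.3), (-21, -0.4), (-19, -0.8), (-17, -0.7), (-15, -0.6), (-13, -5.0), (-11, -2.9), (-9, -0.2), (-7, -0.2), (-5, 1.5), (-3, -3.2), (-1, -11.0), (1, -18.3), (3, -24.8)] [ 0.4746 -0.3799  0.0478] 49.3333
```

```bash
python3 - <<'E'
from h import *
P=lambda x,z:[*(DC+DX*x),z]
bot.move_l(P(-.03,.048),feed=.1); bot.move_l(P(-.03,.14),feed=.2)
s,C,t=scan("pics/w4.png"); print(len(t))
m=(C[...,2]>.055)&(C[...,2]<.075)&(C[...,1]<-.2)&(C[...,0]>.3)&(C[...,0]<.8)
q=(C[m][:,:2]-DC)@np.stack([DX,DYV],1); print("z>.055 min x,y-range",np.percentile(q,[0.5,99.5],axis=0))
for n in ("switch_slot","key_grip","drawer_handle","drawer_floor"): print(n,[(np.round(r["at"],4).tolist(),round(r["p"],2)) for r in nets.mark_of(n,s)])
print(bot.get_t())
bot.move_ptp([.53,-.17,.30],down(YD)); bot.move_gripper(.6)
s=vision.snapshot("wrist"); np.save("w5.npy",wcloud(s)); cv2.imwrite("pics/w5.png",s["color"]); print(s["xyz"])
for n in ("switch_slot","key_grip","bottle_b_centre"): print(n,[(np.round(r["at"],4).tolist(),round(r["p"],2)) for r in nets.mark_of(n,s)])
E
```

```text
0
z>.055 min x,y-range [[-0.1231 -0.4502]
 [ 0.2462  0.2164]]
switch_slot [([0.6029, -0.2276, 0.0497], 0.72), ([0.6606, -0.0882, 0.0437], 0.45)]
key_grip [([0.5718, -0.154, 0.0574], 0.47)]
drawer_handle [([0.4887, -0.3932, 0.0451], 0.56)]
drawer_floor []
51.7917
[ 0.4786 -0.1303  0.4295]
switch_slot [([0.5985, -0.2252, 0.05], 0.86)]
key_grip [([0.5728, -0.1537, 0.0542], 0.82), ([0.4762, 0.1656, 0.0503], 0.37)]
bottle_b_centre [([0.6576, -0.0887, 0.0454], 0.61)]
```

View pics/w4.png

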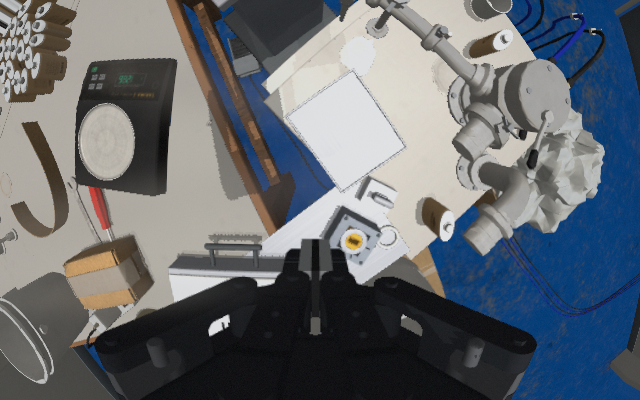

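View pics/w5.png

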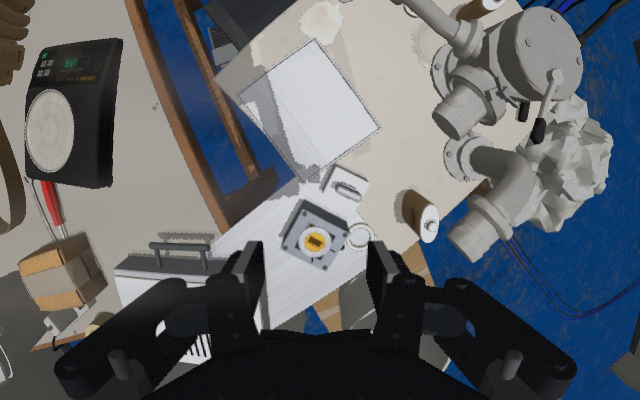

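The drawer is fully home; its handle moved about 129 mm. Now a closer look for the key's and slot's yaw, with the key at about (347,187) and the slot at (316,241) in w5.

```bash
cat >> h.py <<'E'
def keyslot(s,zs=.054,key=True):
    """key bow centre/yaw from depth; slot centre/yaw from the dark slit in the brass"""
    C=wcloud(s); out={}
    if key:
        m=(np.hypot(C[...,0]-.572,C[...,1]-.152)<.04)&(np.abs(C[...,1]+.152)<.04)
        m=(np.hypot(C[...,0]-.572,C[...,1]+.152)<.035)&(C[...,2]>.060)&(C[...,2]<.08)
        p=C[m]; (c,(w,h),a)=cv2.minAreaRect((p[:,:2]*1000).astype(np.float32))
        if w<h: a+=90
        out["key"]=(np.array(c)/1000,(w,h),a,p[:,2].max(),np.median(p[:,2]),len(p))
    hsv=cv2.cvtColor(s["color"],cv2.COLOR_BGR2HSV)
    near=np.hypot(C[...,0]-.600,C[...,1]+.226)<.03
    # rays to plane z=zs so that slit pixels (which see its floor) land at the mouth
    o=np.array(s["xyz"]); d=C-o; Q=o+d*((zs-o[2])/d[...,2])[...,None]
    br=near&(hsv[...,0]>12)&(hsv[...,0]<32)&(hsv[...,1]>110)&(hsv[...,2]>120)
    q=Q[br][:,:2]; rc=cv2.minEnclosingCircle((q*1000).astype(np.float32))
    out["rotor"]=(np.array(rc[0])/1000,rc[1],br.sum())
    dk=(np.hypot(Q[...,0]-rc[0][0]/1000,Q[...,1]-rc[0][1]/1000)<rc[1]*.85/1000)&~br&(hsv[...,2]<140)
    q=Q[dk][:,:2]
    if len(q)>8:
        (c,(w,h),a)=cv2.minAreaRect((q*1000).astype(np.float32))
        if w<h: a+=90
        ev=np.linalg.eigh(np.cov(q.T))[1][:,1]
        out["slot"]=(np.array(c)/1000,q.mean(0),(w,h),a,np.rad2deg(np.arctan2(ev[1],ev[0])),len(q))
    return out
E
python3 - <<'E'
from h import *
bot.move_ptp([.625,-.235,.19],down(YD))
s=vision.snapshot("wrist"); cv2.imwrite("pics/w6.png",s["color"]); print(s["xyz"],bot.get_ee_pos())
for k,v in keyslot(s).items(): print(k,*v)
for n in ("switch_slot","key_grip"): print(n,[(np.round(r["at"],4).tolist(),round(r["p"],2)) for r in nets.mark_of(n,s)])
C=wcloud(s); m=(np.hypot(C[...,0]-.572,C[...,1]+.152)<.05)&(C[...,2]>.028)&(C[...,2]<.045)
p=C[m]; print("rest top",cv2.minAreaRect((p[:,:2]*1000).astype(np.float32)),np.median(p[:,2]))
m=(np.hypot(C[...,0]-.600,C[...,1]+.226)<.055)&(C[...,2]>.045)&(C[...,2]<.06)
p=C[m]; print("box top",cv2.minAreaRect((p[:,:2]*1000).astype(np.float32)),np.median(p[:,2]))
E
```

```text
[ 0.5737 -0.1951  0.3196] [ 0.6253 -0.2349  0.1919]
key [ 0.5711 -0.1511] (33.95675277709961, 11.141683578491211) 28.524553298950195 0.07064226247122363 0.06756834672440296 492
rotor [ 0.5983 -0.2251] 13.23993968963623 617
slot [ 0.5973 -0.2248] [ 0.5982 -0.2267] (17.810497283935547, 9.319295883178711) 22.259714126586914 -162.3956945086165 94
switch_slot [([0.5989, -0.223, 0.0506], 0.86)]
key_grip [([0.5721, -0.1538, 0.0547], 0.59)]
rest top ((576.4426879882812, -163.42926025390625), (50.85447311401367, 68.58448028564453), 25.601207733154297) 0.03455556039393276
box top ((598.1506958007812, -224.93753051757812), (70.94842529296875, 64.84073638916016), 23.24038314819336) 0.05302606700077361
```

View pics/w6.png

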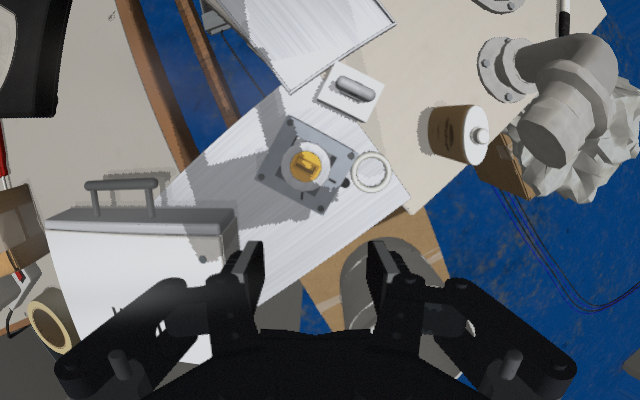

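```bash
python3 - <<'E'
from h import *
P=[cloud(vision.snapshot(n)).reshape(-1,3) for n in ("scene","side")]; P=np.concatenate(P+[np.load("w5.npy").reshape(-1,3),np.load("w1.npy").reshape(-1,3)])
P=P[np.isfinite(P).all(1)]; 
for lo,hi in ((.075,.11),(.11,.15),(.15,.25)):
    q=P[(P[:,2]>lo)&(P[:,2]<hi)]; d=q[:,:2]-[.571,-.151]; r=np.hypot(*d.T); q=q[(r<.16)&(d@[.5,.86]>.02)]
    r=np.hypot(*(q[:,:2]-[.571,-.151]).T); i=np.argsort(r)[:400:40]; print(lo,q[i])
print(bot.get_joint_positions())
for p,ys in (([.571,-.151,.054],(118.5,-61.5)),([.571,-.151,.15],(118.5,-61.5)),([.598,-.225,.075],(112,32,20,-68,-148,-160))):
    for y in ys: print(p,y,bot.solve_ik(p,down(np.deg2rad(y))))
E
```

```text
0.075 [[ 0.6394 -0.097   0.0789]
 [ 0.6446 -0.0966  0.0765]
 [ 0.6471 -0.0988  0.0763]
 [ 0.6452 -0.0948  0.0829]
 [ 0.6373 -0.0847  0.0811]
 [ 0.6526 -0.1032  0.0767]
 [ 0.6428 -0.0882  0.0856]
 [ 0.6553 -0.1053  0.083 ]
 [ 0.6521 -0.0982  0.0864]
 [ 0.6477 -0.0909  0.0853]]
0.11 [[ 0.6479 -0.0902  0.1494]
 [ 0.6466 -0.0632  0.1451]
 [ 0.6366 -0.0498  0.139 ]
 [ 0.556  -0.0261  0.1105]
 [ 0.5515 -0.0264  0.1441]
 [ 0.5508 -0.0264  0.1234]
 [ 0.5486 -0.0266  0.1265]
 [ 0.5671 -0.0245  0.1201]
 [ 0.5671 -0.0244  0.1275]
 [ 0.5678 -0.0243  0.1105]]
0.15 [[ 0.6377 -0.0902  0.1672]
 [ 0.6425 -0.0898  0.1629]
 [ 0.6454 -0.0921  0.1616]
 [ 0.6448 -0.0899  0.1507]
 [ 0.6393 -0.0828  0.1742]
 [ 0.6466 -0.0899  0.1759]
 [ 0.639  -0.0807  0.165 ]
 [ 0.6443 -0.0854  0.1721]
 [ 0.6458 -0.0862  0.1726]
 [ 0.6473 -0.087   0.1767]]
[-0.4395  0.1967  1.6588  0.      1.2826 -1.3458]
[0.571, -0.151, 0.054] 118.5 [-0.3494  0.1879  1.924  -0.      1.0297 -2.4176]
[0.571, -0.151, 0.054] -61.5 [-0.3494  0.1879  1.924  -0.      1.0297  0.724 ]
[0.571, -0.151, 0.15] 118.5 [-0.3494  0.0724  1.8715 -0.      1.1978 -2.4176]
[0.571, -0.151, 0.15] -61.5 [-0.3494  0.0724  1.8715 -0.      1.1978  0.724 ]
[0.598, -0.225, 0.075] 112 [-0.4439  0.2562  1.8014 -0.      1.0839 -2.3986]
[0.598, -0.225, 0.075] 32 [-0.4439  0.2562  1.8014 -0.      1.0839 -1.0024]
[0.598, -0.225, 0.075] 20 [-0.4439  0.2562  1.8014 -0.      1.0839 -0.7929]
[0.598, -0.225, 0.075] -68 [-0.4439  0.2562  1.8014 -0.      1.0839  0.743 ]
[0.598, -0.225, 0.075] -148 [-0.4439  0.2562  1.8014 -0.      1.0839  2.1392]
[0.598, -0.225, 0.075] -160 [-0.4439  0.2562  1.8014 -0.      1.0839  2.3487]
```

```bash
python3 - <<'E'
from h import *
K=np.array([.5711,-.1511]); y=np.deg2rad(118.5)
bot.move_l([.60,-.19,.19],feed=.2)
bot.move_ptp([*K,.13],down(y)); bot.move_gripper(.42)
bot.move_l([*K,.055],feed=.1); F0=bot.get_force(); print("down F",F0)
bot.move_gripper(0.0,50); print("gap mm",bot.get_finger_gap()*85,bot.get_force()-F0,bot.get_ee_pos())
bot.move_l([*K,.117],feed=.08); print("lift gap",bot.get_finger_gap()*85,bot.get_finger_force(),bot.get_force(),bot.get_ee_pos())
s=vision.snapshot("wrist"); cv2.imwrite("pics/w7.png",s["color"][100:400,140:500])
C=wcloud(s); e=bot.get_ee_pos(); d=C-e; Rt=R.from_rotvec(bot.get_tool_rot()).as_matrix()
l=d@Rt; m=(abs(l[...,0])<.03)&(abs(l[...,1])<.004)&(l[...,2]>-.025)&(l[...,2]<.04); p=l[m]
print(len(p)); 
for z0 in np.arange(-.024,.04,.006):
    q=p[(p[:,2]>=z0)&(p[:,2]<z0+.006)]
    if len(q): print(round(z0,3),len(q),q[:,0].min(),q[:,0].max(),q[:,1].mean())
print(bot.get_t())
E
```

```text
down F [ 0.959   0.236  -0.1374]
gap mm 9.477807960282556 [-2.4469  1.7869  5.9669] [ 0.5716 -0.151   0.0562]
lift gap 9.00719015143501 58.188919709064066 [-0.4949 -0.4736 -0.7339] [ 0.5707 -0.151   0.1164]
1555
-0.024 74 -0.01112330417648992 0.011253710358364324 0.0037375170958431256
-0.018 649 -0.015176774832211712 0.016888011178391452 -0.0007205160854837824
-0.012 607 -0.015888403125826782 0.01833477281203707 0.0004516834705909745
-0.006 89 0.014252934313766012 0.017399867364865245 -7.115778858467618e-05
-0.0 78 0.013579255733589764 0.017779626159772993 4.3771193323502516e-05
0.006 41 0.013156871015035307 0.01787025353763999 -0.0001290586581099986
0.036 5 0.006384866954403514 0.007429318519766928 0.00017539884681607836
57.9417
```

View pics/w7.png

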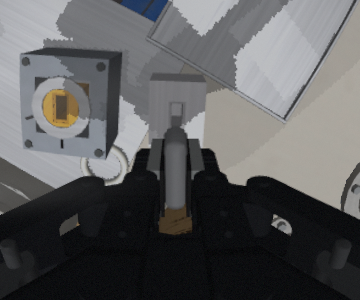

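```bash
python3 - <<'E'
from h import *
y=np.deg2rad(112)
s=vision.snapshot("wrist"); r=keyslot(s,key=False)
for k,v in r.items(): print(k,*v)
S=np.array([.5982,-.2250]); tx=np.array([np.cos(y+np.pi/2),np.sin(y+np.pi/2)])
T=S-tx*.0007
bot.move_ptp([*T,.117],down(y))
F0=bot.get_force(); log=[]
z=.117
while z>.0755:
    z-=.003; bot.move_l([*T,z],feed=.04); f=bot.get_force()-F0; log.append((round(z,4),f.round(1).tolist()))
    if f[2]>12: break
for l in log: print(*l)
print(bot.get_ee_pos(),bot.get_finger_gap()*85,bot.get_t())
E
```

```text
rotor [ 0.5985 -0.2251] 13.307757377624512 767
slot [ 0.5977 -0.2244] [ 0.5969 -0.2245] (19.723495483398438, 9.585283279418945) 16.148454666137695 -162.0204513681951 283
0.114 [-0.3, -0.3, 0.5]
0.111 [0.4, -0.6, 1.1]
0.108 [0.5, -1.6, -0.2]
0.105 [-0.1, -1.6, 0.3]
0.102 [0.5, -1.2, -0.3]
0.099 [-0.2, -0.9, 0.4]
0.096 [1.2, -0.3, 0.1]
0.093 [0.2, -0.3, 0.5]
0.09 [0.6, -1.9, 0.2]
0.087 [0.8, -0.9, -0.1]
0.084 [0.5, -0.3, -0.2]
0.081 [0.8, -0.8, -0.5]
0.078 [-0.1, -0.9, -0.3]
0.075 [-0.1, 0.2, 5.1]
[ 0.5996 -0.2251  0.0761] 9.454587855401993 61.9
```

```bash
python3 - <<'E'
from h import *
S=np.array([.5982,-.2250]); z=.0752
M0=bot.get_torque(); F0=bot.get_force(); deg=112.; log=[]
while deg>14:
    deg-=4 if deg>52 else 2
    y=np.deg2rad(deg); tx=np.array([np.cos(y+np.pi/2),np.sin(y+np.pi/2)]); T=S-tx*.0007
    bot.move_l([*T,z],down(y),feed=.02)
    M=bot.get_torque()-M0; F=bot.get_force()-F0; log.append((deg,M.round(2).tolist(),F.round(1).tolist()))
    if abs(M[2])>.7 or np.linalg.norm(F)>35: break
for l in log: print(*l)
print(bot.get_ee_pos(),bot.get_t())
E
```

```text
108.0 [0.01, -0.07, -0.01] [1.3, -0.9, 0.7]
104.0 [-0.09, -0.07, -0.02] [0.7, -1.3, 0.6]
100.0 [-0.12, -0.05, -0.04] [-0.1, -0.1, 0.6]
96.0 [-0.12, 0.02, 0.03] [0.3, -1.5, 0.3]
92.0 [-0.14, 0.01, 0.03] [0.1, -1.7, 0.8]
88.0 [-0.14, 0.03, -0.03] [-0.0, -1.1, 1.1]
84.0 [-0.11, 0.02, 0.0] [-1.3, -1.4, 0.3]
80.0 [-0.15, 0.08, -0.01] [-0.6, -1.4, 0.6]
76.0 [-0.16, 0.15, -0.01] [-0.6, -1.3, 1.5]
72.0 [-0.15, 0.16, -0.0] [-0.8, -1.6, 1.9]
68.0 [-0.15, 0.17, -0.01] [-0.5, -0.7, 0.9]
64.0 [-0.11, 0.21, 0.04] [-0.9, -1.4, 1.3]
60.0 [-0.18, 0.23, 0.04] [-1.3, -0.9, 1.2]
56.0 [-0.11, 0.3, 0.03] [-1.7, -0.4, 2.4]
52.0 [-0.11, 0.36, 0.02] [-1.9, -1.1, 2.0]
50.0 [-0.08, 0.29, -0.01] [-2.1, -1.1, 1.4]
48.0 [-0.13, 0.29, 0.0] [-1.5, -1.1, 1.9]
46.0 [-0.13, 0.32, -0.03] [-1.1, -1.6, 2.6]
44.0 [-0.1, 0.4, -0.01] [-2.0, -0.8, 2.1]
42.0 [-0.14, 0.36, 0.01] [-2.6, -1.3, 1.8]
40.0 [-0.12, 0.41, 0.03] [-1.0, -0.9, 2.7]
38.0 [-0.16, 0.43, -0.01] [-2.6, -1.1, 1.8]
36.0 [-0.01, 0.4, -0.03] [-3.0, -1.3, 2.5]
34.0 [-0.03, 0.31, -0.0] [-2.0, -0.8, 1.8]
32.0 [0.06, 0.2, 0.04] [-1.8, 0.9, 2.1]
30.0 [0.18, 0.15, 0.11] [-1.2, -0.0, 2.1]
28.0 [0.15, 0.19, 0.15] [-0.8, -0.0, 1.9]
26.0 [0.13, 0.21, 0.2] [-1.5, 0.7, 1.4]
24.0 [0.06, 0.07, 0.27] [-1.0, 1.0, 1.2]
22.0 [0.11, 0.06, 0.43] [-0.6, 0.1, 2.2]
20.0 [0.19, 0.11, 0.57] [-0.6, -0.3, 1.3]
18.0 [0.11, 0.04, 0.81] [-0.3, -0.1, 0.6]
[ 0.5988 -0.2256  0.0761] 69.9
```

```bash
python3 - <<'E'
from h import *
S=np.array([.5982,-.2250]); y=np.deg2rad(27)
e=bot.get_ee_pos(); bot.move_l([*S,.0752],down(y),feed=.02); print(bot.get_torque())
bot.move_gripper(.42); bot.move_l([*S,.16],feed=.1)
bot.move_ptp([.63,-.26,.22],down(YD))
s=vision.snapshot("wrist"); cv2.imwrite("pics/w8.png",s["color"])
C=wcloud(s); m=(np.hypot(C[...,0]-S[0],C[...,1]-S[1])<.03)&(C[...,2]>.075)&(C[...,2]<.11); p=C[m]
print(len(p),p[:,2].max(),np.percentile(p[:,2],[50,90]),cv2.minAreaRect((p[:,:2]*1000).astype(np.float32)))
for n in ("key_grip","bottle_a_centre","drawer_handle"): print(n,[(np.round(r["at"],4).tolist(),round(r["p"],2)) for r in nets.mark_of(n,s)])
print(bot.get_t())
E
```

```text
[0.0127 0.204  0.1499]
461 0.0899594358749477 [0.0877 0.089 ] ((598.9036865234375, -225.71417236328125), (10.990379333496094, 33.6025276184082), 29.641212463378906)
key_grip [([0.6002, -0.2308, 0.0772], 0.62)]
bottle_a_centre []
drawer_handle [([0.4891, -0.3903, 0.0473], 0.82)]
72.3
```

View pics/w8.png

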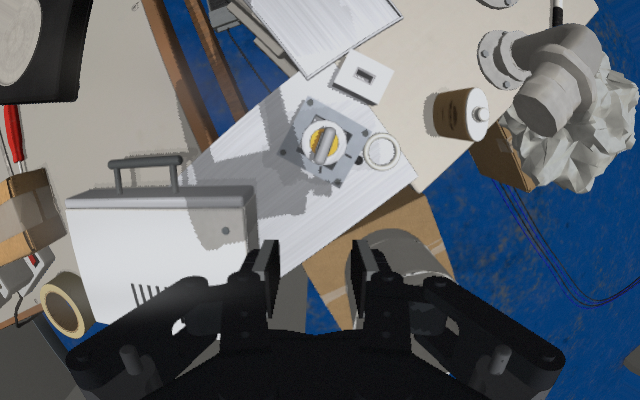

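The key is fully in the switch: its bow top is at 88 mm, as expected, and it turned to the stop. The drawer is home at (160,185), bottle b is standing at (460,113), and the gripper is clear.

```bash
python3 - <<'E'
from h import *
print(workorder.finish_job(),bot.get_t())
E
```

```text
the job is handed in; nothing more can be done
the job is handed in; nothing more can be done
```

I handed the job in at about 72 s: all four ferrules stand flange down in the drawer, the drawer is pushed home, and the key is fully in the switch, turned clockwise to its stop and left there; I saw no sign that either bottle was disturbed, though bottle A was out of view in the final picture.

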